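# Reverse a kit row onto the line rack

### The job

Move the four power parts from the steel kit rack to the plywood line rack in reverse order, for the assembler who works from the other side: the part that starts at the left end of the kit rack goes into the right-end compartment of the line rack, the second from the left into the second from the right, and so on (left and right as seen from the robot). Stand each part upright in the middle of its own compartment and set it down gently, never dropping one, and leave the tape roll and the wire spool where they are.

Things in the scene. Friction and masses are not known exactly. Their poses are not given: they have to be found in the camera images.
- capacitor: Electrolytic capacitor: black upright can, 50 mm in diameter, 56 mm tall (60 mm with two small steel terminals on its bright top), about 0.16 kg. Loose. Origin: centre of its underside, z up.
- transformer: Toroidal transformer: squat copper-coloured drum, 60 mm in diameter, 38 mm tall, rounded edges, a black disc in the middle of its top (with a small stud, 41 mm high in all), about 0.4 kg. Loose. Origin: centre of its underside, z up.
- heatsink: Bare aluminium heat sink, a block 50 mm (its x) by 56 mm (its y), 42 mm tall, upright fins along its y; its two outer fins are the faces at x = +-25 mm, firm to grip. About 0.2 kg. Loose. Origin: centre of its underside, z up.
- contactor: Contactor: grey plastic block 45 mm (its x) by 56 mm (its y), 40 mm tall, with a pale step 45 x 30 mm in the middle of its top that reaches 52 mm (54 mm with a small black tab), brass screws on both shoulders. Its faces at x = +-22.5 mm are flat over the full height. About 0.25 kg. Loose. Origin: centre of its underside, z up.
- kit_rack: Kit rack: fixed steel tray 100 mm (x) by 380 mm (y), 8 mm thick with 16 mm high end strips; four black pads lie on it in a row along its y, centred at y = +135, +45, -45 and -135 mm. Origin: centre of its underside, on the table. Its y points to the robot's left, give or take 0.12 rad. It may be the nearer or the farther of the two racks.
- line_rack: Line rack: fixed plywood board 100 mm (x) by 380 mm (y), 16 mm thick, empty at the start; white ribs 4 mm thick, 6 mm high and running along x at y = 0, +-90 and +-180 mm part it into four compartments, centred at y = +135, +45, -45 and -135 mm, x = 0. Parts stand on the board's top, 16 mm above the table. Origin: centre of its underside, on the table. Its y points to the robot's left, give or take 0.12 rad.
- pad_capacitor: The flat black rubber pad, 84 x 82 x 8 mm, fixed on the kit rack, on which the capacitor stands at the start (within 5 mm of its middle). It stays there and so shows the capacitor's place in the kit rack's row. Its top is 16 mm above the table. Origin: centre of its underside, axes as the kit rack.
- pad_transformer: The flat black rubber pad, 84 x 82 x 8 mm, fixed on the kit rack, on which the transformer stands at the start (within 5 mm of its middle). It stays there and so shows the transformer's place in the kit rack's row. Its top is 16 mm above the table. Origin: centre of its underside, axes as the kit rack.
- pad_heatsink: The flat black rubber pad, 84 x 82 x 8 mm, fixed on the kit rack, on which the heat sink stands at the start (within 5 mm of its middle). It stays there and so shows the heat sink's place in the kit rack's row. Its top is 16 mm above the table. Origin: centre of its underside, axes as the kit rack.
- pad_contactor: The flat black rubber pad, 84 x 82 x 8 mm, fixed on the kit rack, on which the contactor stands at the start (within 5 mm of its middle). It stays there and so shows the contactor's place in the kit rack's row. Its top is 16 mm above the table. Origin: centre of its underside, axes as the kit rack.
- tape_roll: A roll of paper tape lying flat, 90 mm across, 24 mm high, left of the racks. Loose; to be left alone. Origin: centre of its underside.
- wire_spool: A spool of dark wire with grey flanges, standing on one flange, 80 mm across, 56 mm tall, right of the racks. Loose; to be left alone. Origin: centre of its underside.
There are look-alikes about, which are no part of the job. What is shaped like the contactor but pink is not meant. What is shaped like the transformer but turquoise is not meant.

How it is judged (in metres and radians):
At the end, for the whole second after the job is handed in: Each of the four parts stands on the line rack in the compartment that mirrors its pad's place in the kit rack, its middle within 15 mm of the compartment's middle along the rack and across it, upright to 0.1 rad, its underside within 6 mm of the board's top, released and at rest (((y of pad_capacitor in the frame of kit_rack between 0.115 and 0.155 m and y of capacitor in the frame of line_rack between -0.15 and -0.12 m) or (y of pad_capacitor in the frame of kit_rack between 0.025 and 0.065 m and y of capacitor in the frame of line_rack between -0.06 and -0.03 m) or (y of pad_capacitor in the frame of kit_rack between -0.065 and -0.025 m and y of capacitor in the frame of line_rack between 0.03 and 0.06 m) or (y of pad_capacitor in the frame of kit_rack between -0.155 and -0.115 m and y of capacitor in the frame of line_rack between 0.12 and 0.15 m)) and x of capacitor in the frame of line_rack between -0.015 and 0.015 m and z of capacitor in the frame of line_rack between 0.01 and 0.022 m and angle between each of capacitor, transformer, heatsink, contactor's own z axis and vertical below 0.1 rad and linear speed of each of capacitor, transformer, heatsink, contactor below 0.03 m/s and angular speed of each of capacitor, transformer, heatsink, contactor below 0.2 rad/s and ((y of pad_transformer in the frame of kit_rack between 0.115 and 0.155 m and y of transformer in the frame of line_rack between -0.15 and -0.12 m) or (y of pad_transformer in the frame of kit_rack between 0.025 and 0.065 m and y of transformer in the frame of line_rack between -0.06 and -0.03 m) or (y of pad_transformer in the frame of kit_rack between -0.065 and -0.025 m and y of transformer in the frame of line_rack between 0.03 and 0.06 m) or (y of pad_transformer in the frame of kit_rack between -0.155 and -0.115 m and y of transformer in the frame of line_rack between 0.12 and 0.15 m)) and x of transformer in the frame of line_rack between -0.015 and 0.015 m and z of transformer in the frame of line_rack between 0.01 and 0.022 m and ((y of pad_heatsink in the frame of kit_rack between 0.115 and 0.155 m and y of heatsink in the frame of line_rack between -0.15 and -0.12 m) or (y of pad_heatsink in the frame of kit_rack between 0.025 and 0.065 m and y of heatsink in the frame of line_rack between -0.06 and -0.03 m) or (y of pad_heatsink in the frame of kit_rack between -0.065 and -0.025 m and y of heatsink in the frame of line_rack between 0.03 and 0.06 m) or (y of pad_heatsink in the frame of kit_rack between -0.155 and -0.115 m and y of heatsink in the frame of line_rack between 0.12 and 0.15 m)) and x of heatsink in the frame of line_rack between -0.015 and 0.015 m and z of heatsink in the frame of line_rack between 0.01 and 0.022 m and ((y of pad_contactor in the frame of kit_rack between 0.115 and 0.155 m and y of contactor in the frame of line_rack between -0.15 and -0.12 m) or (y of pad_contactor in the frame of kit_rack between 0.025 and 0.065 m and y of contactor in the frame of line_rack between -0.06 and -0.03 m) or (y of pad_contactor in the frame of kit_rack between -0.065 and -0.025 m and y of contactor in the frame of line_rack between 0.03 and 0.06 m) or (y of pad_contactor in the frame of kit_rack between -0.155 and -0.115 m and y of contactor in the frame of line_rack between 0.12 and 0.15 m)) and x of contactor in the frame of line_rack between -0.015 and 0.015 m and z of contactor in the frame of line_rack between 0.01 and 0.022 m); the robot touches nothing.
It fails at once if a part is dropped (falls freely by more than about 25 mm) ((contact force between capacitor and anything else below 0.05 N and linear speed of capacitor above 0.7 m/s) or (contact force between transformer and anything else below 0.05 N and linear speed of transformer above 0.7 m/s) or (contact force between heatsink and anything else below 0.05 N and linear speed of heatsink above 0.7 m/s) or (contact force between contactor and anything else below 0.05 N and linear speed of contactor above 0.7 m/s)).
It fails at once if the tape roll is moved by more than 30 mm (distance of tape_roll from where it was at the start of the episode above 0.03 m).
It fails at once if the wire spool is moved by more than 30 mm (distance of wire_spool from where it was at the start of the episode above 0.03 m).
It also fails if it takes over 96 s, if anything falls off the work surface, if the arm or the gripper's body presses on something with over 40 N, if the wrist force passes 120 N, or if a joint passes its speed limit or range.

### The arm

A 6-joint arm with a two-finger parallel gripper is mounted at the origin on the work surface. World frame = base frame: x ahead of the robot, y to its left, z up, the work surface at z = 0. Lengths are in m, angles in degrees, forces in N, time in s.
With the tool pointing down it reaches from about 0.4 to 0.825 m from the base axis. Payload 7 kg.
Tool frame: the origin (TCP) lies between the finger pads; the fingertips stand 22 mm ahead of it and the grasp point (between the pads) lies 3 mm ahead of it; z points along the fingers, y is the line along which they close (so a half turn about z gives the same grasp; the last joint's range is limited). The gripper opens to 88 mm and grips with 3 to 60 N. Pads are 19 mm wide; open, the fingers measure 130 mm over their backs; the gripper's body (78 mm by 193 mm) begins 47 mm behind the grasp point.
Start: joints at [83.027, 20.546, 0.682, 0, -70.136, -16.507], TCP at [0.269, 0.619, 0.249] pointing down, gripper open.
Joint ranges: [-176.03, 176.03], [-82.01, 121.73], [-58.28, 71.71], [-173.87, 95.51], [-174.79, -0.11], [-173.66, 173.66]. Speed limits (degrees/s): [136.94, 136.94, 172.46, 180, 180, 180].

### API

Orientations are given as [roll, pitch, yaw] about the fixed x, y, z axes, in that order (R = Rz(yaw) Ry(pitch) Rx(roll)).
In Python, from plant import ctrl gives the robot as it stands.
- The arm moves only by the tool apply_moves, never from a script. Its argument "targets" is a list of rows, each an object with "travel": the shift along the tool's x, y, z in mm, a list of three; "roll": the turn about the tool's z in degrees; "jaw": the finger opening in mm, from 0 to 87.6. In form: [{"travel": [tx, ty, tz], "roll": roll, "jaw": jaw}, ...]. A call has 1 to 10 rows; each row shifts and turns the commanded pose from where the row before left it, along the tool's axes as they then stand; what a row does not reach is not made up. A row lasts 1/10 s, in which the tool goes at most 50 mm and 8.59 degrees, less where a joint would pass 70% of its speed; a pose out of reach is approached as far as the arm can. A call with a gripper value outside its range is refused whole. The fingers move at their own pace and stop on an object; the grip force is fixed at half the most. Time passes only in rows, so rows that do not move let the fingers close. It gives the time, the measured TCP pose, the force, the opening and the grip force at its end, in the units of the state.
- ctrl.get_obs(): the state, without advancing time (a new reading comes with each control period).
- ctrl.snapshot(name): name is "scene" or "top" or "wrist"; returns the picture (420x560x3 uint8, red, green, blue); there is no depth.
- ctrl.calibration(name): a dict with "K" (3x3 intrinsics, pixels), "extrinsics" (4x4, takes a point from camera to world coordinates); the wrist camera has in their place "hand_eye" (4x4, takes a point from camera to tool coordinates, whose origin is the TCP and whose axes are the flange's). Camera axes: x right, y down, z forward; pixel columns grow to the right and rows downward; lengths in m; the calibration is good to about 2 mm. A picture is of the moment at which its call begins: read the wrist's pose just before it. calibration takes no time and is no camera call.
- ctrl.close_job(): hands the job in; it is judged then, once.
The state is a dict: "clock": time; "joint_pos": joint angles; "qvel": joint speeds; "tau": joint torques, N m; "tool_pos": TCP position; "orientation": TCP orientation; "force": force on the tool from outside, world axes, zero at the start; "moment": the same for the moment, N m; "opening": finger opening in m; "gripper_force": force on a finger pad.
Only numpy, scipy, OpenCV 4.12 (cv2) and the standard library are available. Lean on these libraries where they do the work, as an engineer would, in place of code of your own. Each camera call takes 0.05 s, during which the arm holds its last target. There are 200 camera calls.

## Working session

There is one attempt and no reset: what is moved stays moved. The work goes in short steps, Python scripts to look and compute and a tool call to move; the robot and the scene stay as the last step left them, time stands still between calls to the robot, and variables do not carry over. Pictures are saved under pics/ and viewed, at most 14 in all, crops included, and the job is handed in when it is done.

Besides the shell and the picture viewer there is one more tool, called after ">>>" by a JSON object that holds its "op" and its "data", one argument or row to a line. apply_moves: Moves the arm, as the interface text tells. Its arguments: {"type":"object","properties":{"targets":{"type":"array","items":{"type":"object","properties":{"travel":{"type":"array","items":{"type":"number"}},"roll":{"type":"number"},"jaw":{"type":"number"}}}}},"required":["targets"]}

```bash
mkdir -p pics; ls; python3 - <<'E'
from plant import ctrl
import cv2,numpy as np
np.set_printoptions(precision=4,suppress=True)
for n in("scene","top"):
    cv2.imwrite(f"pics/{n}0.png",ctrl.snapshot(n)[:,:,::-1]); c=ctrl.calibration(n); print(n,c["K"],c["extrinsics"])
print(ctrl.calibration("wrist")); print(ctrl.get_obs())
E
```

```text
pics
scene [[544.8843   0.     278.6954]
 [  0.     544.8843 204.4328]
 [  0.       0.       1.    ]] [[ 0.6927  0.5488 -0.4679  1.2073]
 [ 0.7212 -0.5348  0.4404 -0.5683]
 [-0.0085 -0.6425 -0.7662  1.0303]
 [ 0.      0.      0.      1.    ]]
top [[544.8332   0.     288.5109]
 [  0.     544.8332 211.2716]
 [  0.       0.       1.    ]] [[-0.0285 -0.9936  0.1097  0.4723]
 [-0.9996  0.0292  0.005  -0.0039]
 [-0.0081 -0.1095 -0.9939  1.2435]
 [ 0.      0.      0.      1.    ]]
{'K': array([[374.8141,   0.    , 274.1211],
       [  0.    , 374.8141, 200.3456],
       [  0.    ,   0.    ,   1.    ]]), 'hand_eye': array([[ 0.0003, -0.9594, -0.2821,  0.0763],
       [ 1.    ,  0.0002,  0.0006,  0.0001],
       [-0.0006, -0.2821,  0.9594, -0.1358],
       [ 0.    ,  0.    ,  0.    ,  1.    ]])}
{'clock': 0.1, 'joint_pos': array([ 83.0275,  20.588 ,   0.6393,  -0.0183, -70.1368, -16.5072]), 'qvel': array([-0.0895, -0.0653,  0.1148,  0.0588,  0.0307, -0.0598]), 'tau': array([ -0.0017, -58.4166,  29.375 ,   7.0156,   0.0101,  -0.0001]), 'tool_pos': array([0.2688, 0.6187, 0.2477]), 'orientation': array([179.9132,  -0.0078, -23.4858]), 'force': array([-0.1665,  0.6218,  0.185 ]), 'moment': array([ 0.0162,  0.0173, -0.0244]), 'gripper_force': 0.0, 'opening': 0.08734789565554579}
```

View pics/scene0.png

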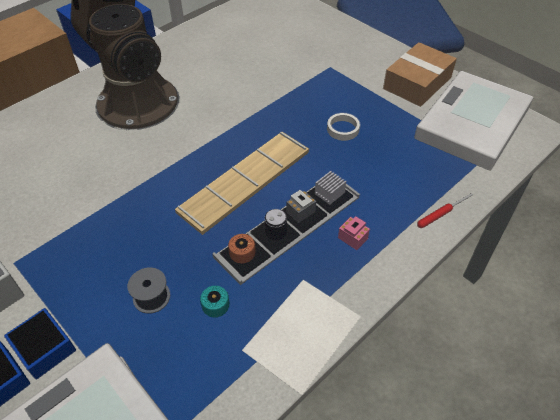

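View pics/top0.png

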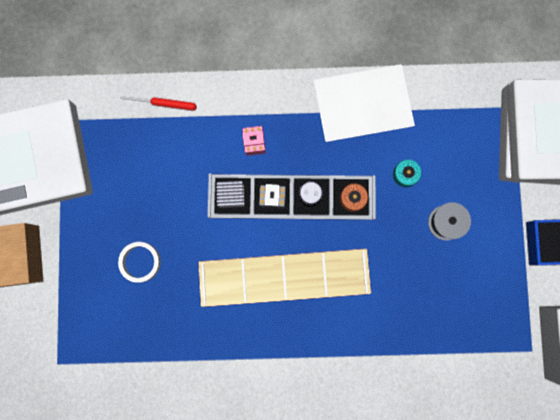

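The scene picture shows the plywood rack nearer the robot, with ribs from (180,208) to (305,150). The steel kit rack is beyond it.

In the top picture the kit rack reads, left to right: heat sink (230,194), contactor (270,194), capacitor (311,193), transformer (354,196).

What could be mistaken for a part:
- **Contactor:** grey (270,194) or pink (253,139). The grey one is right.
- **Transformer:** copper (354,196) or turquoise (408,172). The copper one is right.
- **Capacitor:** the spool (450,221) is only vaguely similar.

Next is one close crop to check the choice and take precise pixels.

```bash
cat > h.py <<'E'
from plant import ctrl
import cv2,numpy as np
np.set_printoptions(precision=4,suppress=True)
def cam(n):
    c=ctrl.calibration(n); return c["K"],c["extrinsics"]
def ray(K,T,p):
    d=T[:3,:3]@np.linalg.solve(K,[p[0],p[1],1.]); return T[:3,3],d
def onz(K,T,p,z):
    o,d=ray(K,T,p); return o+d*(z-o[2])/d[2]
def proj(K,T,P):
    q=np.linalg.inv(T)@np.r_[P,1]; q=K@q[:3]; return q[:2]/q[2]
def tri(a):  # list of (K,T,p)
    A=np.zeros((3,3));b=np.zeros(3)
    for K,T,p in a:
        o,d=ray(K,T,p); d=d/np.linalg.norm(d); M=np.eye(3)-np.outer(d,d); A+=M;b+=M@o
    return np.linalg.solve(A,b)
E
python3 - <<'E'
from h import *
im=cv2.imread("pics/top0.png")
c=im[165:315,190:390]; cv2.imwrite("pics/topc.png",cv2.resize(c,None,fx=4,fy=4,interpolation=cv2.INTER_CUBIC))
im=cv2.imread("pics/scene0.png")
c=im[125:285,170:370]; cv2.imwrite("pics/scc.png",cv2.resize(c,None,fx=3.75,fy=3.75,interpolation=cv2.INTER_CUBIC))
print(proj(*cam("top"),[.269,.619,.249]),proj(*cam("scene"),[.269,.619,.249]),proj(*cam("scene"),[0,0,0]))
E
```

```text
[-53.6648 396.3063] [353.0481 -21.7792] [136.8699 101.0317]
```

View pics/topc.png

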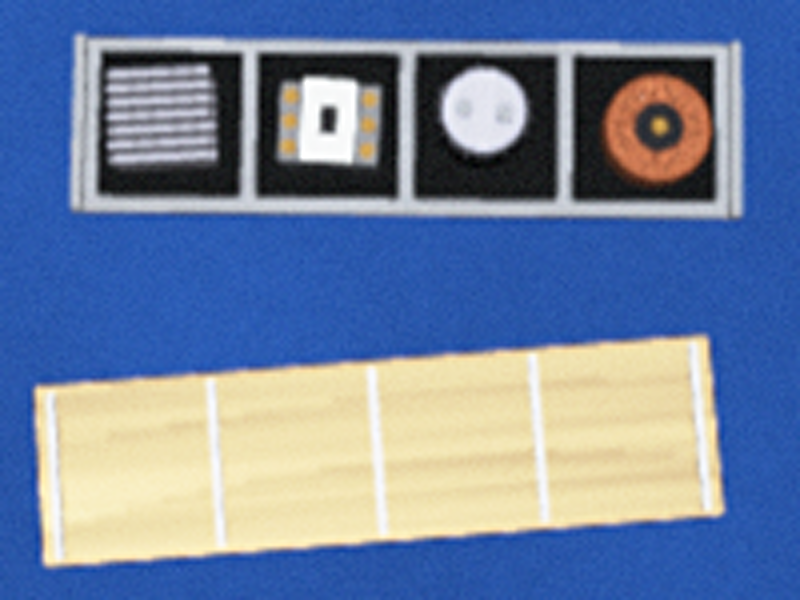

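View pics/scc.png

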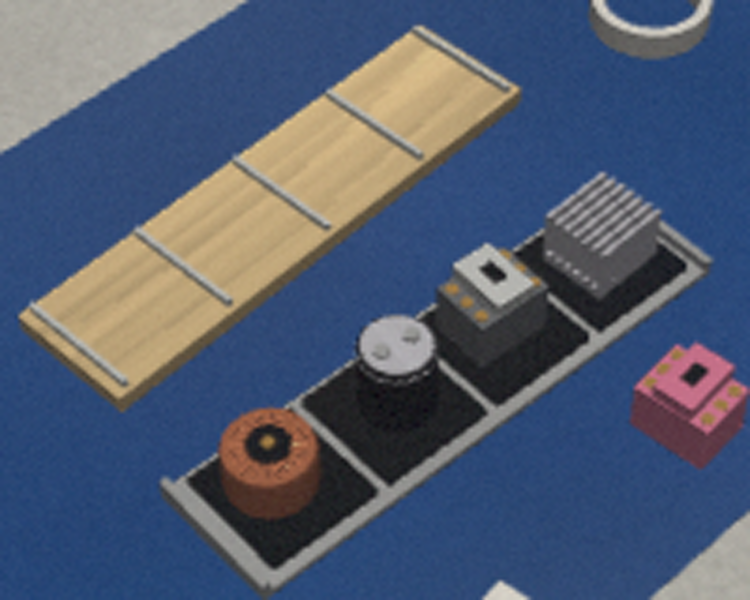

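The crops confirm the choice: the copper drum, black can, grey block and finned block sit on the black pads, while the pink block is off the rack. In the top crop they lie at heat sink (161,115), contactor tab (328,119), capacitor (484,112) and transformer stud (660,126). Now I'll triangulate them.

```bash
python3 - <<'E'
from h import *
t=lambda u,v:(*cam("top"),(190+(u+.5)/4-.5,165+(v+.5)/4-.5))
s=lambda u,v:(*cam("scene"),(170+(u+.5)/3.75-.5,125+(v+.5)/3.75-.5))
pr={"hs++":((107,67),(661,212)),"hs+-":((210,65),(604,252)),"hs--":((217,158),(547,215)),"hs-+":((110,165),(601,173)),
"tab":((328,119),(494,271)),"cap":((484,112),(398,346)),"stud":((660,126),(268,441)),
"L++":((35,386),(520,90)),"L+-":((708,336),(121,400)),"L--":((722,514),(22,318)),"L-+":((45,566),(417,28)),
"r0+":((372,367),(328,226)),"r0-":((382,536),(236,158))}
P={}
for k,(a,b) in pr.items():
    P[k]=tri([t(*a),s(*b)]); q=P[k]; print(k,q,np.array(proj(*cam("top"),q))-t(*a)[2])
def L(k,z): return onz(*t(*pr[k][0]),z)
c=[L(k,.016) for k in("L++","L+-","L--","L-+")]; m=np.mean(c,0); y=c[0]+c[3]-c[1]-c[2]
print("line",m,np.degrees(np.arctan2(-y[0],y[1])),np.linalg.norm(y)/2)
h=[L(k,.058) for k in("hs++","hs+-","hs--","hs-+")];y=h[0]+h[3]-h[1]-h[2];x=h[0]+h[1]-h[2]-h[3]
print("hs",np.mean(h,0),np.degrees(np.arctan2(-y[0],y[1])),np.degrees(np.arctan2(x[1],x[0])),np.linalg.norm(x)/2,np.linalg.norm(y)/2)
w=[onz(*t(*p),.068) for p in((307,76),(356,79),(353,163),(299,160))];x=w[0]+w[1]-w[2]-w[3]
print("con",np.mean(w,0),np.degrees(np.arctan2(x[1],x[0])),L("tab",.07)); print("cap",L("cap",.072)); print("tr",L("stud",.057))
E
```

```text
hs++ [0.6738 0.1586 0.0572] [0.2722 0.2211]
hs+- [0.6734 0.1025 0.0621] [-0.2484 -0.2003]
hs-- [0.6233 0.1011 0.058 ] [-0.7817 -0.6201]
hs-+ [0.6204 0.1589 0.0529] [-0.0101 -0.0081]
tab [0.6403 0.0378 0.0687] [-0.088  -0.0683]
cap [ 0.6418 -0.0467  0.0692] [-0.2725 -0.2041]
stud [ 0.6329 -0.1437  0.0564] [-0.1764 -0.1239]
L++ [0.5009 0.2082 0.0123] [0.1623 0.1247]
L+- [ 0.519  -0.1703  0.0131] [-0.4132 -0.2792]
L-- [ 0.4198 -0.1738  0.0103] [-0.5766 -0.387 ]
L-+ [0.4002 0.204  0.0084] [0.2782 0.2096]
r0+ [0.5063 0.0183 0.0192] [-0.0006 -0.0004]
r0- [0.413  0.0161 0.0166] [-0.3727 -0.2725]
line [0.4599 0.0165 0.016 ] 2.6592063189637285 0.3785731253323926
hs [0.6473 0.1298 0.058 ] 0.7686616046532686 2.0131779542684822 0.0531308562280018 0.05780114738239271
con [0.64   0.0373 0.068 ] -5.155999940738229 [0.6399 0.0376 0.07  ]
cap [ 0.641  -0.0472  0.072 ]
tr [ 0.6325 -0.144   0.057 ]
```

>>> {"op": "apply_moves", "data": {
  "targets": [
    {"travel": [0,0,0],"roll": 8.3,"jaw": 87},
    {"travel": [0,0,0],"roll": 8.3,"jaw": 87},
    {"travel": [0,0,0],"roll": 8.3,"jaw": 87},
    {"travel": [0,0,0],"roll": 8.3,"jaw": 87},
    {"travel": [0,0,0],"roll": 8.3,"jaw": 87},
    {"travel": [0,0,0],"roll": 8.3,"jaw": 87},
    {"travel": [0,0,0],"roll": 8.3,"jaw": 87},
    {"travel": [0,0,0],"roll": 7,"jaw": 87},
    {"travel": [0,0,0],"roll": 0,"jaw": 87}
  ]
}}

```text
clock: 1.0
tool_pos: [0.2688, 0.6189, 0.248]
orientation: [180.0, -0.1, -88.7]
force: [-0.9, 0.2, 0.6]
opening: 0.0871
gripper_force: 0.0
```

>>> {"op": "apply_moves", "data": {
  "targets": [
    {"travel": [20,-15,0],"roll": 0,"jaw": 87},
    {"travel": [35,-26,0],"roll": 0,"jaw": 87},
    {"travel": [40,-30,0],"roll": 0,"jaw": 87},
    {"travel": [40,-30,0],"roll": 0,"jaw": 87},
    {"travel": [40,-30,0],"roll": 0,"jaw": 87},
    {"travel": [40,-30,0],"roll": 0,"jaw": 87},
    {"travel": [40,-30,0],"roll": 0,"jaw": 87},
    {"travel": [40,-30,0],"roll": 0,"jaw": 87},
    {"travel": [40,-30,0],"roll": 0,"jaw": 87}
  ]
}}

```text
clock: 1.9
tool_pos: [0.529, 0.2879, 0.2488]
orientation: [-180.0, 0.0, -88.4]
force: [0.9, 0.4, 0.5]
opening: 0.0871
gripper_force: 0.0
```

>>> {"op": "apply_moves", "data": {
  "targets": [
    {"travel": [40,-30,0],"roll": 0,"jaw": 87},
    {"travel": [40,-30,0],"roll": 0,"jaw": 87},
    {"travel": [30,-25,0],"roll": 0,"jaw": 87},
    {"travel": [20,-10,0],"roll": 0,"jaw": 87},
    {"travel": [0,0,0],"roll": 0,"jaw": 87},
    {"travel": [0,0,0],"roll": 0,"jaw": 87}
  ]
}}

```text
clock: 2.5
tool_pos: [0.6262, 0.1617, 0.2483]
orientation: [180.0, -0.0, -88.5]
force: [0.6, -0.6, -0.2]
opening: 0.0872
gripper_force: 0.0
```

```bash
cat >> h.py <<'E'
def to(x,y,z,yaw):
    o=ctrl.get_obs(); w=np.radians(o["orientation"][2]); d=(np.array([x,y,z])-o["tool_pos"])*1000
    # roll = yaw decrease; travel in current axes
    print("clk",o["clock"],"pos",o["tool_pos"],"rpy",o["orientation"],"open",o["opening"],"travel",[round(float(d[0]*np.cos(w)+d[1]*np.sin(w)),1),round(float(d[0]*np.sin(w)-d[1]*np.cos(w)),1),round(float(-d[2]),1)],"roll",round(float((o["orientation"][2]-yaw+180)%360-180),1))
def wrist(name):
    from scipy.spatial.transform import Rotation as R
    o=ctrl.get_obs(); T=np.eye(4); T[:3,:3]=R.from_euler("xyz",o["orientation"],degrees=True).as_matrix(); T[:3,3]=o["tool_pos"]
    cv2.imwrite(f"pics/{name}.png",ctrl.snapshot("wrist")[:,:,::-1]); c=ctrl.calibration("wrist")
    np.savez(f"{name}.npz",K=c["K"],T=T@c["hand_eye"])
def wl(name): d=np.load(f"{name}.npz"); return d["K"],d["T"]
E
python3 -c "
from h import *
wrist('w0'); to(.647,.130,.2,-88.5)"
```

```text
clk 2.55 pos [0.626  0.1625 0.2484] rpy [179.9818  -0.0004 -88.5073] open 0.08695204641689083 travel [33.0, -20.1, 48.4] roll -0.0
```

View pics/w0.png

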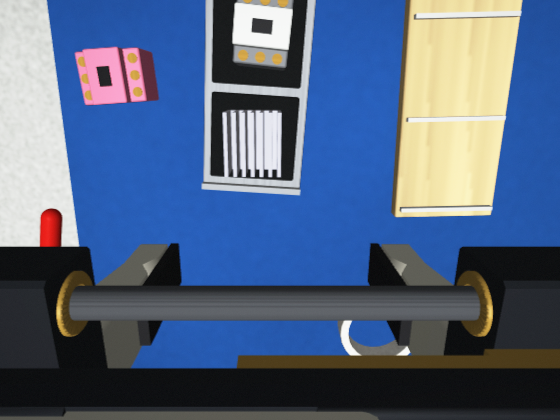

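The wrist view shows the heat sink top at about (224,111) to (280,176) on the pad nearest the end strip. The contactor is at (263,27), and the line-rack ribs cross at rows 210, 119 and 15. I'll check these against the earlier numbers.

```bash
python3 - <<'E'
from h import *
w=wl("w0")
h=[onz(*w,p,.058) for p in((224,111),(280,111),(279,175),(226,177))]; print("hs",*h,np.mean(h,0))
h=[onz(*w,p,.068) for p in((239,3),(293,9),(288,51),(233,47))]; x=h[0]+h[3]-h[1]-h[2]; print("con",np.mean(h,0),np.degrees(np.arctan2(x[1],x[0])))
for a,b in(((401,210),(492,209)),((407,120),(506,118)),((415,15),(521,14))):
    a=onz(*w,a,.022);b=onz(*w,b,.022); print("rib",(a+b)/2,a-b,np.degrees(np.arctan2((a-b)[1],(a-b)[0])))
th=np.radians(2.66)
for y in(.135,.09,.045,0,-.045,-.135): print(y,.460-y*np.sin(th),.0165+y*np.cos(th))
to(.647,.130,.043,-88.5)
E
```

```text
hs [0.67   0.1033 0.058 ] [0.6226 0.1021 0.058 ] [0.6218 0.1575 0.058 ] [0.6689 0.1605 0.058 ] [0.6458 0.1308 0.058 ]
con [0.6376 0.0392 0.068 ] -3.3085627755365876
rib [0.4502 0.1968 0.022 ] [0.0921 0.0034 0.    ] 2.129298431130895
rib [0.4547 0.107  0.022 ] [0.0934 0.0043 0.    ] 2.61168934858433
rib [0.4593 0.0171 0.022 ] [0.093  0.0032 0.    ] 1.9745787736661407
0.135 0.45373477384907873 0.15135453993573156
0.09 0.4558231825660525 0.10640302662382102
0.045 0.4579115912830263 0.06145151331191051
0 0.46 0.0165
-0.045 0.46208840871697376 -0.02845151331191051
-0.135 0.4662652261509213 -0.11835453993573154
clk 2.55 pos [0.626  0.1625 0.2484] rpy [179.9818  -0.0004 -88.5073] open 0.08695204641689083 travel [33.0, -20.1, 205.4] roll -0.0
```

>>> {"op": "apply_moves", "data": {
  "targets": [
    {"travel": [17,-10,0],"roll": 0,"jaw": 87},
    {"travel": [16,-10,20],"roll": 0,"jaw": 87},
    {"travel": [0,0,40],"roll": 0,"jaw": 87},
    {"travel": [0,0,40],"roll": 0,"jaw": 87},
    {"travel": [0,0,40],"roll": 0,"jaw": 87},
    {"travel": [0,0,30],"roll": 0,"jaw": 87},
    {"travel": [0,0,20],"roll": 0,"jaw": 87},
    {"travel": [0,0,15],"roll": 0,"jaw": 87},
    {"travel": [0,0,0],"roll": 0,"jaw": 87},
    {"travel": [0,0,0],"roll": 0,"jaw": 87}
  ]
}}

```text
clock: 3.55
tool_pos: [0.6475, 0.131, 0.0443]
orientation: [-180.0, 0.0, -88.5]
force: [0.3, -0.2, 1.0]
opening: 0.0869
gripper_force: 0.0
```

>>> {"op": "apply_moves", "data": {
  "targets": [
    {"travel": [0,0,0],"roll": 0,"jaw": 40},
    {"travel": [0,0,0],"roll": 0,"jaw": 40},
    {"travel": [0,0,0],"roll": 0,"jaw": 40},
    {"travel": [0,0,0],"roll": 0,"jaw": 40},
    {"travel": [0,0,0],"roll": 0,"jaw": 40},
    {"travel": [0,0,0],"roll": 0,"jaw": 40},
    {"travel": [0,0,0],"roll": 0,"jaw": 40},
    {"travel": [0,0,0],"roll": 0,"jaw": 40}
  ]
}}

```text
clock: 4.35
tool_pos: [0.647, 0.1302, 0.0437]
orientation: [180.0, -0.0, -88.6]
force: [-2.5, -0.7, 4.3]
opening: 0.0502
gripper_force: 30.0
```

```bash
python3 -c "
from h import *
wrist('w1'); to(.4663,.-.1184,.13,-87.3)" 2>/dev/null || python3 -c "
from h import *
to(.4663,-.1184,.13,-87.3)"
```

```text
clk 4.35 pos [0.647  0.1302 0.0437] rpy [179.9832  -0.0105 -88.5803] open 0.050191920692985253 travel [244.0, 186.8, -86.3] roll -1.3
```

>>> {"op": "apply_moves", "data": {
  "targets": [
    {"travel": [0,0,-10],"roll": 0,"jaw": 40},
    {"travel": [0,0,-20],"roll": 0,"jaw": 40},
    {"travel": [0,0,-25],"roll": 0,"jaw": 40},
    {"travel": [0,0,-25],"roll": 0,"jaw": 40},
    {"travel": [0,0,-10],"roll": 0,"jaw": 40},
    {"travel": [10,8,0],"roll": 0,"jaw": 40},
    {"travel": [22,17,0],"roll": 0,"jaw": 40},
    {"travel": [28,21,0],"roll": 0,"jaw": 40},
    {"travel": [28,21,0],"roll": 0,"jaw": 40},
    {"travel": [28,21,0],"roll": 0,"jaw": 40}
  ]
}}

```text
clock: 5.35
tool_pos: [0.5598, 0.0106, 0.1321]
orientation: [179.9, -0.0, -88.6]
force: [0.7, -0.0, -1.5]
opening: 0.0503
gripper_force: 30.0
```

>>> {"op": "apply_moves", "data": {
  "targets": [
    {"travel": [28,22,0],"roll": 0,"jaw": 40},
    {"travel": [28,22,0],"roll": 0,"jaw": 40},
    {"travel": [28,22,0],"roll": 0,"jaw": 40},
    {"travel": [22,17,0],"roll": 0,"jaw": 40},
    {"travel": [15,10,0],"roll": -1.3,"jaw": 40},
    {"travel": [7,6,0],"roll": 0,"jaw": 40},
    {"travel": [0,0,0],"roll": 0,"jaw": 40},
    {"travel": [0,0,0],"roll": 0,"jaw": 40}
  ]
}}

```text
clock: 6.15
tool_pos: [0.4666, -0.1182, 0.1333]
orientation: [180.0, 0.0, -87.3]
force: [-0.1, 0.2, -2.4]
opening: 0.0499
gripper_force: 30.0
```

```bash
python3 -c "
from h import *
to(.4663,-.1184,.0442,-87.3)"
```

```text
clk 6.15 pos [ 0.4666 -0.1182  0.1333] rpy [179.9944   0.0008 -87.3186] open 0.049885060889099976 travel [0.2, 0.3, 89.1] roll -0.0
```

>>> {"op": "apply_moves", "data": {
  "targets": [
    {"travel": [0,0,15],"roll": 0,"jaw": 40},
    {"travel": [0,0,25],"roll": 0,"jaw": 40},
    {"travel": [0,0,22],"roll": 0,"jaw": 40},
    {"travel": [0,0,12],"roll": 0,"jaw": 40},
    {"travel": [0,0,7],"roll": 0,"jaw": 40},
    {"travel": [0,0,4],"roll": 0,"jaw": 40},
    {"travel": [0,0,2],"roll": 0,"jaw": 40},
    {"travel": [0,0,1],"roll": 0,"jaw": 40},
    {"travel": [0,0,0],"roll": 0,"jaw": 40},
    {"travel": [0,0,0],"roll": 0,"jaw": 40}
  ]
}}

```text
clock: 7.15
tool_pos: [0.4668, -0.1184, 0.046]
orientation: [-179.9, 0.0, -87.3]
force: [0.4, -0.7, -2.7]
opening: 0.0501
gripper_force: 30.0
```

>>> {"op": "apply_moves", "data": {
  "targets": [
    {"travel": [0,0,1],"roll": 0,"jaw": 40},
    {"travel": [0,0,1],"roll": 0,"jaw": 40},
    {"travel": [0,0,0],"roll": 0,"jaw": 40},
    {"travel": [0,0,0],"roll": 0,"jaw": 40}
  ]
}}

```text
clock: 7.55
tool_pos: [0.4666, -0.1184, 0.0437]
orientation: [-180.0, -0.0, -87.3]
force: [-0.9, 0.2, -0.3]
opening: 0.0501
gripper_force: 30.0
```

>>> {"op": "apply_moves", "data": {
  "targets": [
    {"travel": [0,0,0.5],"roll": 0,"jaw": 87},
    {"travel": [0,0,0],"roll": 0,"jaw": 87},
    {"travel": [0,0,0],"roll": 0,"jaw": 87},
    {"travel": [0,0,0],"roll": 0,"jaw": 87},
    {"travel": [0,0,0],"roll": 0,"jaw": 87},
    {"travel": [0,0,-15],"roll": 0,"jaw": 87},
    {"travel": [0,0,-30],"roll": 0,"jaw": 87},
    {"travel": [0,0,-30],"roll": 0,"jaw": 87},
    {"travel": [0,0,-25],"roll": 0,"jaw": 87},
    {"travel": [0,0,-10],"roll": 0,"jaw": 87}
  ]
}}

```text
clock: 8.55
tool_pos: [0.4676, -0.1183, 0.1556]
orientation: [-179.8, -0.0, -87.3]
force: [0.9, -0.3, -0.3]
opening: 0.0869
gripper_force: 0.0
```

```bash
python3 -c "
from h import *
to(.639,.038,.15,-94.5)"
```

```text
clk 8.55 pos [ 0.4676 -0.1183  0.1556] rpy [-179.7761   -0.0001  -87.2582] open 0.08690800144736517 travel [-148.0, -178.7, 5.6] roll 7.2
```

>>> {"op": "apply_moves", "data": {
  "targets": [
    {"travel": [-10,-12,0],"roll": 0,"jaw": 87},
    {"travel": [-22,-26,0],"roll": 0,"jaw": 87},
    {"travel": [-26,-32,0],"roll": 0,"jaw": 87},
    {"travel": [-26,-32,0],"roll": 0,"jaw": 87},
    {"travel": [-26,-32,0],"roll": 0,"jaw": 87},
    {"travel": [-22,-26,0],"roll": 0,"jaw": 87},
    {"travel": [-11,-13,0],"roll": 0,"jaw": 87},
    {"travel": [-5,-6,0],"roll": 6.7,"jaw": 87},
    {"travel": [0,0,0],"roll": 0,"jaw": 87},
    {"travel": [0,0,0],"roll": 0,"jaw": 87}
  ]
}}

```text
clock: 9.55
tool_pos: [0.6375, 0.0378, 0.1519]
orientation: [179.9, -0.0, -93.8]
force: [0.1, 0.1, -0.3]
opening: 0.0872
gripper_force: 0.0
```

```bash
python3 -c "
from h import *
to(.639,.038,.044,-94)"
```

```text
clk 9.55 pos [0.6375 0.0378 0.1519] rpy [179.8966  -0.0317 -93.8137] open 0.08721065044270289 travel [-0.3, -1.5, 107.9] roll 0.2
```

>>> {"op": "apply_moves", "data": {
  "targets": [
    {"travel": [0,-1.5,15],"roll": 0,"jaw": 87},
    {"travel": [0,0,30],"roll": 0,"jaw": 87},
    {"travel": [0,0,30],"roll": 0,"jaw": 87},
    {"travel": [0,0,20],"roll": 0,"jaw": 87},
    {"travel": [0,0,10],"roll": 0,"jaw": 87},
    {"travel": [0,0,3],"roll": 0,"jaw": 87},
    {"travel": [0,0,0],"roll": 0,"jaw": 87},
    {"travel": [0,0,0],"roll": 0,"jaw": 87}
  ]
}}

```text
clock: 10.35
tool_pos: [0.6404, 0.0379, 0.0462]
orientation: [-179.9, 0.0, -94.0]
force: [0.8, -0.3, 0.3]
opening: 0.0868
gripper_force: 0.0
```

>>> {"op": "apply_moves", "data": {
  "targets": [
    {"travel": [0,0,0],"roll": 0,"jaw": 38},
    {"travel": [0,0,0],"roll": 0,"jaw": 38},
    {"travel": [0,0,0],"roll": 0,"jaw": 38},
    {"travel": [0,0,0],"roll": 0,"jaw": 38},
    {"travel": [0,0,0],"roll": 0,"jaw": 38},
    {"travel": [0,0,0],"roll": 0,"jaw": 38},
    {"travel": [0,0,0],"roll": 0,"jaw": 38},
    {"travel": [0,0,0],"roll": 0,"jaw": 38}
  ]
}}

```text
clock: 11.15
tool_pos: [0.6396, 0.0378, 0.0451]
orientation: [180.0, -0.0, -94.0]
force: [-1.6, 0.9, 2.0]
opening: 0.0449
gripper_force: 30.0
```

>>> {"op": "apply_moves", "data": {
  "targets": [
    {"travel": [0,0,-10],"roll": 0,"jaw": 38},
    {"travel": [0,0,-20],"roll": 0,"jaw": 38},
    {"travel": [0,0,-25],"roll": 0,"jaw": 38},
    {"travel": [0,0,-25],"roll": 0,"jaw": 38},
    {"travel": [0,0,-10],"roll": 0,"jaw": 38},
    {"travel": [0,0,0],"roll": 0,"jaw": 38},
    {"travel": [0,0,0],"roll": 0,"jaw": 38}
  ]
}}

```text
clock: 11.85
tool_pos: [0.6391, 0.0378, 0.1342]
orientation: [179.9, 0.0, -94.0]
force: [0.1, 0.4, -2.0]
opening: 0.0451
gripper_force: 30.0
```

```bash
python3 -c "
from h import *
to(.4621,-.0285,.134,-87.3)"
```

```text
clk 11.85 pos [0.6391 0.0378 0.1342] rpy [179.9362   0.0031 -94.002 ] open 0.04512629679324089 travel [78.5, 171.9, 0.2] roll -6.7
```

>>> {"op": "apply_moves", "data": {
  "targets": [
    {"travel": [5,10,0],"roll": 0,"jaw": 38},
    {"travel": [10,22,0],"roll": 0,"jaw": 38},
    {"travel": [14,30,0],"roll": 0,"jaw": 38},
    {"travel": [14,30,0],"roll": 0,"jaw": 38},
    {"travel": [14,30,0],"roll": 0,"jaw": 38},
    {"travel": [12,26,0],"roll": 0,"jaw": 38},
    {"travel": [7,16,0],"roll": 0,"jaw": 38},
    {"travel": [2.5,8,0],"roll": -3,"jaw": 38},
    {"travel": [0,0,0],"roll": -3.7,"jaw": 38},
    {"travel": [0,0,0],"roll": 0,"jaw": 38}
  ]
}}

```text
clock: 12.85
tool_pos: [0.4614, -0.029, 0.1343]
orientation: [179.9, -0.0, -87.2]
force: [0.8, -0.4, -2.2]
opening: 0.045
gripper_force: 30.0
```

>>> {"op": "apply_moves", "data": {
  "targets": [
    {"travel": [0,0,15],"roll": 0,"jaw": 38},
    {"travel": [0,0,25],"roll": 0,"jaw": 38},
    {"travel": [0,0,22],"roll": 0,"jaw": 38},
    {"travel": [0,0,12],"roll": 0,"jaw": 38},
    {"travel": [0,0,7],"roll": 0,"jaw": 38},
    {"travel": [0,0,4],"roll": 0,"jaw": 38},
    {"travel": [0,0,1.5],"roll": 0,"jaw": 38},
    {"travel": [0,0,0],"roll": 0,"jaw": 38},
    {"travel": [0,0,0],"roll": 0,"jaw": 38}
  ]
}}

```text
clock: 13.75
tool_pos: [0.4631, -0.0284, 0.0491]
orientation: [-179.9, 0.0, -87.3]
force: [0.2, -1.5, -1.9]
opening: 0.0446
gripper_force: 30.0
```

```bash
python3 -c "
from h import *
to(.4621,-.0285,.045,-87.3)"
```

```text
clk 13.75 pos [ 0.4631 -0.0284  0.0491] rpy [-179.9403    0.0159  -87.2857] open 0.04464810446193059 travel [0.1, 1.0, 4.1] roll 0.0
```

>>> {"op": "apply_moves", "data": {
  "targets": [
    {"travel": [0,0,2],"roll": 0,"jaw": 38},
    {"travel": [0,0,1],"roll": 0,"jaw": 38},
    {"travel": [0,0,0.5],"roll": 0,"jaw": 38},
    {"travel": [0,0,0],"roll": 0,"jaw": 38},
    {"travel": [0,0,0],"roll": 0,"jaw": 38}
  ]
}}

```text
clock: 14.25
tool_pos: [0.4627, -0.0285, 0.0451]
orientation: [180.0, -0.0, -87.3]
force: [-1.0, 0.3, -1.6]
opening: 0.0451
gripper_force: 30.0
```

>>> {"op": "apply_moves", "data": {
  "targets": [
    {"travel": [0,0,0.7],"roll": 0,"jaw": 38},
    {"travel": [0,0,0],"roll": 0,"jaw": 38},
    {"travel": [0,0,0],"roll": 0,"jaw": 38}
  ]
}}

```text
clock: 14.55
tool_pos: [0.4627, -0.0285, 0.045]
orientation: [-180.0, -0.0, -87.3]
force: [-2.9, 1.1, 7.7]
opening: 0.0451
gripper_force: 30.0
```

Contact. I'll release, lift and go for the capacitor.

>>> {"op": "apply_moves", "data": {
  "targets": [
    {"travel": [0,0,0],"roll": 0,"jaw": 87},
    {"travel": [0,0,0],"roll": 0,"jaw": 87},
    {"travel": [0,0,0],"roll": 0,"jaw": 87},
    {"travel": [0,0,0],"roll": 0,"jaw": 87},
    {"travel": [0,0,0],"roll": 0,"jaw": 87},
    {"travel": [0,0,-15],"roll": 0,"jaw": 87},
    {"travel": [0,0,-30],"roll": 0,"jaw": 87},
    {"travel": [0,0,-30],"roll": 0,"jaw": 87},
    {"travel": [0,0,-25],"roll": 0,"jaw": 87},
    {"travel": [0,0,-10],"roll": 0,"jaw": 87}
  ]
}}

```text
clock: 15.55
tool_pos: [0.4638, -0.0283, 0.1568]
orientation: [-179.8, 0.0, -87.3]
force: [-0.2, 0.1, 0.8]
opening: 0.0868
gripper_force: 0.0
```

```bash
python3 -c "
from h import *
to(.641,-.047,.155,-90)"
```

```text
clk 15.55 pos [ 0.4638 -0.0283  0.1568] rpy [-179.7861    0.0437  -87.2632] open 0.0867990933175197 travel [27.2, -176.1, 1.8] roll 2.7
```

>>> {"op": "apply_moves", "data": {
  "targets": [
    {"travel": [2,-13,0],"roll": 0,"jaw": 87},
    {"travel": [4,-26,0],"roll": 0,"jaw": 87},
    {"travel": [5,-32,0],"roll": 0,"jaw": 87},
    {"travel": [5,-32,0],"roll": 0,"jaw": 87},
    {"travel": [5,-32,0],"roll": 0,"jaw": 87},
    {"travel": [4,-24,0],"roll": 0,"jaw": 87},
    {"travel": [2,-13,0],"roll": 0,"jaw": 87},
    {"travel": [0,-4,0],"roll": 0,"jaw": 87},
    {"travel": [0,0,0],"roll": 0,"jaw": 87},
    {"travel": [0,0,0],"roll": 0,"jaw": 87}
  ]
}}

```text
clock: 16.55
tool_pos: [0.639, -0.0472, 0.1534]
orientation: [179.9, -0.0, -87.3]
force: [-0.4, 0.5, 0.1]
opening: 0.0871
gripper_force: 0.0
```

```bash
python3 -c "
from h import *
to(.641,-.047,.05,-87.3)"
```

```text
clk 16.55 pos [ 0.639  -0.0472  0.1534] rpy [179.9114  -0.0023 -87.2837] open 0.08708821365356167 travel [-0.1, -2.0, 103.4] roll 0.0
```

>>> {"op": "apply_moves", "data": {
  "targets": [
    {"travel": [0,-1.5,15],"roll": 0,"jaw": 87},
    {"travel": [0,0,28],"roll": 0,"jaw": 87},
    {"travel": [0,0,28],"roll": 0,"jaw": 87},
    {"travel": [0,0,20],"roll": 0,"jaw": 87},
    {"travel": [0,0,10],"roll": 0,"jaw": 87},
    {"travel": [0,0,3],"roll": 0,"jaw": 87},
    {"travel": [0,0,0],"roll": 0,"jaw": 87},
    {"travel": [0,0,0],"roll": 0,"jaw": 87}
  ]
}}

```text
clock: 17.35
tool_pos: [0.6419, -0.0469, 0.0515]
orientation: [-179.9, 0.0, -87.3]
force: [-0.1, -0.5, 0.3]
opening: 0.0871
gripper_force: 0.0
```

>>> {"op": "apply_moves", "data": {
  "targets": [
    {"travel": [0,0,0],"roll": 0,"jaw": 42},
    {"travel": [0,0,0],"roll": 0,"jaw": 42},
    {"travel": [0,0,0],"roll": 0,"jaw": 42},
    {"travel": [0,0,0],"roll": 0,"jaw": 42},
    {"travel": [0,0,0],"roll": 0,"jaw": 42},
    {"travel": [0,0,0],"roll": 0,"jaw": 42},
    {"travel": [0,0,0],"roll": 0,"jaw": 42},
    {"travel": [0,0,0],"roll": 0,"jaw": 42}
  ]
}}

```text
clock: 18.15
tool_pos: [0.6413, -0.0471, 0.0504]
orientation: [-180.0, -0.0, -87.3]
force: [0.4, 0.4, 1.6]
opening: 0.0495
gripper_force: 30.0
```

>>> {"op": "apply_moves", "data": {
  "targets": [
    {"travel": [0,0,-10],"roll": 0,"jaw": 42},
    {"travel": [0,0,-20],"roll": 0,"jaw": 42},
    {"travel": [0,0,-25],"roll": 0,"jaw": 42},
    {"travel": [0,0,-25],"roll": 0,"jaw": 42},
    {"travel": [0,0,-10],"roll": 0,"jaw": 42},
    {"travel": [0,0,0],"roll": 0,"jaw": 42},
    {"travel": [0,0,0],"roll": 0,"jaw": 42}
  ]
}}

```text
clock: 18.85
tool_pos: [0.6406, -0.047, 0.1395]
orientation: [179.9, 0.0, -87.3]
force: [0.0, -0.7, -2.2]
opening: 0.0496
gripper_force: 30.0
```

```bash
python3 -c "
from h import *
to(.4579,.0615,.14,-87.3)"
```

```text
clk 18.85 pos [ 0.6406 -0.047   0.1395] rpy [179.9378   0.0192 -87.2999] open 0.049584493946556146 travel [-117.0, 177.4, -0.5] roll 0.0
```

>>> {"op": "apply_moves", "data": {
  "targets": [
    {"travel": [-6,9,0],"roll": 0,"jaw": 42},
    {"travel": [-13,20,0],"roll": 0,"jaw": 42},
    {"travel": [-19,29,0],"roll": 0,"jaw": 42},
    {"travel": [-20,30,0],"roll": 0,"jaw": 42},
    {"travel": [-20,30,0],"roll": 0,"jaw": 42},
    {"travel": [-18,27,0],"roll": 0,"jaw": 42},
    {"travel": [-13,20,0],"roll": 0,"jaw": 42},
    {"travel": [-8,12,0],"roll": 0,"jaw": 42},
    {"travel": [0,0,0],"roll": 0,"jaw": 42},
    {"travel": [0,0,0],"roll": 0,"jaw": 42}
  ]
}}

```text
clock: 19.85
tool_pos: [0.4591, 0.0616, 0.1403]
orientation: [-180.0, -0.0, -87.2]
force: [0.3, 0.4, -1.7]
opening: 0.0493
gripper_force: 30.0
```

>>> {"op": "apply_moves", "data": {
  "targets": [
    {"travel": [0,0,15],"roll": 0,"jaw": 42},
    {"travel": [0,0,25],"roll": 0,"jaw": 42},
    {"travel": [0,0,22],"roll": 0,"jaw": 42},
    {"travel": [0,0,12],"roll": 0,"jaw": 42},
    {"travel": [0,0,7],"roll": 0,"jaw": 42},
    {"travel": [0,0,4],"roll": 0,"jaw": 42},
    {"travel": [0,0,2],"roll": 0,"jaw": 42},
    {"travel": [0,0,1],"roll": 0,"jaw": 42},
    {"travel": [0,0,0],"roll": 0,"jaw": 42},
    {"travel": [0,0,0],"roll": 0,"jaw": 42}
  ]
}}

```text
clock: 20.85
tool_pos: [0.4592, 0.0616, 0.0528]
orientation: [-179.9, 0.0, -87.3]
force: [0.3, 0.5, -1.2]
opening: 0.0494
gripper_force: 30.0
```

```bash
python3 -c "
from h import *
to(.4579,.0615,.0504,-87.3)"
```

```text
clk 20.85 pos [0.4592 0.0616 0.0528] rpy [-179.9495    0.0251  -87.27  ] open 0.04943841856962174 travel [0.0, 1.3, 2.4] roll 0.0
```

>>> {"op": "apply_moves", "data": {
  "targets": [
    {"travel": [0,0,1],"roll": 0,"jaw": 42},
    {"travel": [0,0,0.7],"roll": 0,"jaw": 42},
    {"travel": [0,0,0],"roll": 0,"jaw": 42},
    {"travel": [0,0,0],"roll": 0,"jaw": 42}
  ]
}}

```text
clock: 21.25
tool_pos: [0.4589, 0.0614, 0.0507]
orientation: [180.0, -0.0, -87.3]
force: [-0.1, 0.4, -1.0]
opening: 0.0499
gripper_force: 30.0
```

>>> {"op": "apply_moves", "data": {
  "targets": [
    {"travel": [0,0,0.7],"roll": 0,"jaw": 42},
    {"travel": [0,0,0],"roll": 0,"jaw": 42},
    {"travel": [0,0,0],"roll": 0,"jaw": 42}
  ]
}}

```text
clock: 21.55
tool_pos: [0.459, 0.0614, 0.0503]
orientation: [-180.0, 0.0, -87.3]
force: [-2.1, 0.3, 6.6]
opening: 0.0493
gripper_force: 30.0
```

>>> {"op": "apply_moves", "data": {
  "targets": [
    {"travel": [0,0,0],"roll": 0,"jaw": 87},
    {"travel": [0,0,0],"roll": 0,"jaw": 87},
    {"travel": [0,0,0],"roll": 0,"jaw": 87},
    {"travel": [0,0,0],"roll": 0,"jaw": 87},
    {"travel": [0,0,0],"roll": 0,"jaw": 87},
    {"travel": [0,0,-15],"roll": 0,"jaw": 87},
    {"travel": [0,0,-30],"roll": 0,"jaw": 87},
    {"travel": [0,0,-30],"roll": 0,"jaw": 87},
    {"travel": [0,0,-25],"roll": 0,"jaw": 87},
    {"travel": [0,0,-10],"roll": 0,"jaw": 87}
  ]
}}

```text
clock: 22.55
tool_pos: [0.46, 0.0618, 0.1624]
orientation: [-179.8, 0.1, -87.3]
force: [-0.5, 0.7, 0.2]
opening: 0.0868
gripper_force: 0.0
```

```bash
python3 -c "
from h import *
to(.6325,-.144,.16,-87.3)"
```

```text
clk 22.55 pos [0.46   0.0618 0.1624] rpy [-179.7976    0.0835  -87.2604] open 0.0868412452089648 travel [213.9, -162.5, 2.4] roll 0.0
```

>>> {"op": "apply_moves", "data": {
  "targets": [
    {"travel": [14,-11,0],"roll": 0,"jaw": 87},
    {"travel": [28,-21,0],"roll": 0,"jaw": 87},
    {"travel": [33,-25,0],"roll": 0,"jaw": 87},
    {"travel": [33,-25,0],"roll": 0,"jaw": 87},
    {"travel": [33,-25,0],"roll": 0,"jaw": 87},
    {"travel": [33,-25,0],"roll": 0,"jaw": 87},
    {"travel": [26,-20,0],"roll": 0,"jaw": 87},
    {"travel": [14,-10.5,0],"roll": 0,"jaw": 87},
    {"travel": [0,0,0],"roll": 0,"jaw": 87},
    {"travel": [0,0,0],"roll": 0,"jaw": 87}
  ]
}}

```text
clock: 23.55
tool_pos: [0.6307, -0.1448, 0.1586]
orientation: [179.9, 0.0, -87.3]
force: [-0.1, 0.2, -0.6]
opening: 0.0873
gripper_force: 0.0
```

```bash
python3 -c "
from h import *
to(.6327,-.144,.0425,-87.3)"
```

```text
clk 23.55 pos [ 0.6307 -0.1448  0.1586] rpy [179.8831   0.0188 -87.3431] open 0.0873208186276071 travel [-0.7, -2.0, 116.1] roll -0.0
```

>>> {"op": "apply_moves", "data": {
  "targets": [
    {"travel": [-0.5,-1,15],"roll": 0,"jaw": 87},
    {"travel": [0,0,30],"roll": 0,"jaw": 87},
    {"travel": [0,0,32],"roll": 0,"jaw": 87},
    {"travel": [0,0,22],"roll": 0,"jaw": 87},
    {"travel": [0,0,12],"roll": 0,"jaw": 87},
    {"travel": [0,0,5],"roll": 0,"jaw": 87},
    {"travel": [0,0,0],"roll": 0,"jaw": 87},
    {"travel": [0,0,0],"roll": 0,"jaw": 87}
  ]
}}

```text
clock: 24.35
tool_pos: [0.6331, -0.1439, 0.0451]
orientation: [-179.9, -0.0, -87.2]
force: [0.7, 0.3, -0.3]
opening: 0.087
gripper_force: 0.0
```

>>> {"op": "apply_moves", "data": {
  "targets": [
    {"travel": [0,0,0],"roll": 0,"jaw": 52},
    {"travel": [0,0,0],"roll": 0,"jaw": 52},
    {"travel": [0,0,0],"roll": 0,"jaw": 52},
    {"travel": [0,0,0],"roll": 0,"jaw": 52},
    {"travel": [0,0,0],"roll": 0,"jaw": 52},
    {"travel": [0,0,0],"roll": 0,"jaw": 52},
    {"travel": [0,0,0],"roll": 0,"jaw": 52},
    {"travel": [0,0,0],"roll": 0,"jaw": 52}
  ]
}}

```text
clock: 25.15
tool_pos: [0.6323, -0.1442, 0.0443]
orientation: [180.0, -0.0, -87.3]
force: [-3.8, 1.5, 5.8]
opening: 0.0594
gripper_force: 30.0
```

>>> {"op": "apply_moves", "data": {
  "targets": [
    {"travel": [0,0,-10],"roll": 0,"jaw": 52},
    {"travel": [0,0,-20],"roll": 0,"jaw": 52},
    {"travel": [0,0,-25],"roll": 0,"jaw": 52},
    {"travel": [0,0,-25],"roll": 0,"jaw": 52},
    {"travel": [0,0,-20],"roll": 0,"jaw": 52},
    {"travel": [0,0,-10],"roll": 0,"jaw": 52},
    {"travel": [0,0,0],"roll": 0,"jaw": 52},
    {"travel": [0,0,0],"roll": 0,"jaw": 52}
  ]
}}

```text
clock: 25.95
tool_pos: [0.6316, -0.144, 0.1528]
orientation: [179.9, 0.0, -87.3]
force: [-1.0, 0.6, -5.3]
opening: 0.0597
gripper_force: 30.0
```

```bash
python3 -c "
from h import *
to(.4537,.1514,.15,-87.3)"
```

```text
clk 25.95 pos [ 0.6316 -0.144   0.1528] rpy [179.919    0.0334 -87.3021] open 0.059736031404759325 travel [-303.4, 163.8, 2.8] roll -0.0
```

>>> {"op": "apply_moves", "data": {
  "targets": [
    {"travel": [-10,5,0],"roll": 0,"jaw": 52},
    {"travel": [-22,12,0],"roll": 0,"jaw": 52},
    {"travel": [-30,16,0],"roll": 0,"jaw": 52},
    {"travel": [-30,16,0],"roll": 0,"jaw": 52},
    {"travel": [-30,16,0],"roll": 0,"jaw": 52},
    {"travel": [-30,16,0],"roll": 0,"jaw": 52},
    {"travel": [-30,16,0],"roll": 0,"jaw": 52},
    {"travel": [-30,16,0],"roll": 0,"jaw": 52},
    {"travel": [-30,17,0],"roll": 0,"jaw": 52},
    {"travel": [-28,15,0],"roll": 0,"jaw": 52}
  ]
}}

```text
clock: 26.95
tool_pos: [0.4727, 0.1197, 0.153]
orientation: [179.9, -0.0, -87.3]
force: [0.8, 0.3, -5.5]
opening: 0.0595
gripper_force: 30.0
```

>>> {"op": "apply_moves", "data": {
  "targets": [
    {"travel": [-20,11,0],"roll": 0,"jaw": 52},
    {"travel": [-13,8,0],"roll": 0,"jaw": 52},
    {"travel": [0,0,0],"roll": 0,"jaw": 52},
    {"travel": [0,0,0],"roll": 0,"jaw": 52}
  ]
}}

```text
clock: 27.35
tool_pos: [0.4535, 0.1508, 0.1534]
orientation: [179.9, -0.0, -87.2]
force: [0.1, -0.7, -4.7]
opening: 0.0597
gripper_force: 30.0
```

```bash
python3 -c "
from h import *
to(.4537,.1514,.0443,-87.3)"
```

```text
clk 27.35 pos [0.4535 0.1508 0.1534] rpy [179.946   -0.0354 -87.2092] open 0.05965882533552353 travel [-0.6, -0.3, 109.1] roll 0.1
```

>>> {"op": "apply_moves", "data": {
  "targets": [
    {"travel": [0,0,15],"roll": 0,"jaw": 52},
    {"travel": [0,0,28],"roll": 0,"jaw": 52},
    {"travel": [0,0,28],"roll": 0,"jaw": 52},
    {"travel": [0,0,18],"roll": 0,"jaw": 52},
    {"travel": [0,0,10],"roll": 0,"jaw": 52},
    {"travel": [0,0,5],"roll": 0,"jaw": 52},
    {"travel": [0,0,2],"roll": 0,"jaw": 52},
    {"travel": [0,0,1],"roll": 0,"jaw": 52},
    {"travel": [0,0,0],"roll": 0,"jaw": 52},
    {"travel": [0,0,0],"roll": 0,"jaw": 52}
  ]
}}

```text
clock: 28.35
tool_pos: [0.4545, 0.1511, 0.0476]
orientation: [-179.9, 0.0, -87.3]
force: [0.0, 0.2, -4.3]
opening: 0.0594
gripper_force: 30.0
```

>>> {"op": "apply_moves", "data": {
  "targets": [
    {"travel": [0,0,1],"roll": 0,"jaw": 52},
    {"travel": [0,0,0.7],"roll": 0,"jaw": 52},
    {"travel": [0,0,0.5],"roll": 0,"jaw": 52},
    {"travel": [0,0,0],"roll": 0,"jaw": 52},
    {"travel": [0,0,0],"roll": 0,"jaw": 52}
  ]
}}

```text
clock: 28.85
tool_pos: [0.4542, 0.1508, 0.0447]
orientation: [180.0, -0.0, -87.3]
force: [-0.6, -0.1, -5.4]
opening: 0.0593
gripper_force: 30.0
```

>>> {"op": "apply_moves", "data": {
  "targets": [
    {"travel": [0,0,0.8],"roll": 0,"jaw": 52},
    {"travel": [0,0,0],"roll": 0,"jaw": 52},
    {"travel": [0,0,0],"roll": 0,"jaw": 52}
  ]
}}

```text
clock: 29.15
tool_pos: [0.4542, 0.1508, 0.0442]
orientation: [-180.0, 0.0, -87.3]
force: [-0.9, -0.3, 1.4]
opening: 0.0597
gripper_force: 30.0
```

Contact. I'll release, lift, move off to the left and check with the top camera.

>>> {"op": "apply_moves", "data": {
  "targets": [
    {"travel": [0,0,0],"roll": 0,"jaw": 87},
    {"travel": [0,0,0],"roll": 0,"jaw": 87},
    {"travel": [0,0,0],"roll": 0,"jaw": 87},
    {"travel": [0,0,0],"roll": 0,"jaw": 87},
    {"travel": [0,0,0],"roll": 0,"jaw": 87},
    {"travel": [0,0,-15],"roll": 0,"jaw": 87},
    {"travel": [0,0,-30],"roll": 0,"jaw": 87},
    {"travel": [0,0,-35],"roll": 0,"jaw": 87},
    {"travel": [0,0,-35],"roll": 0,"jaw": 87},
    {"travel": [0,0,-35],"roll": 0,"jaw": 87}
  ]
}}

```text
clock: 30.15
tool_pos: [0.4539, 0.1506, 0.1954]
orientation: [180.0, 0.0, -87.3]
force: [0.5, 0.5, -1.3]
opening: 0.0868
gripper_force: 0.0
```

>>> {"op": "apply_moves", "data": {
  "targets": [
    {"travel": [-15,0,-15],"roll": 0,"jaw": 87},
    {"travel": [-30,0,0],"roll": 0,"jaw": 87},
    {"travel": [-35,0,0],"roll": 0,"jaw": 87},
    {"travel": [-35,0,0],"roll": 0,"jaw": 87},
    {"travel": [-35,0,0],"roll": 0,"jaw": 87},
    {"travel": [-35,0,0],"roll": 0,"jaw": 87},
    {"travel": [-35,0,0],"roll": 0,"jaw": 87},
    {"travel": [-30,0,0],"roll": 0,"jaw": 87},
    {"travel": [-15,0,0],"roll": 0,"jaw": 87},
    {"travel": [0,0,0],"roll": 0,"jaw": 87}
  ]
}}

```text
clock: 31.15
tool_pos: [0.4413, 0.4169, 0.2082]
orientation: [180.0, -0.0, -87.2]
force: [-1.7, -0.4, -0.4]
opening: 0.0867
gripper_force: 0.0
```

```bash
python3 - <<'E'
from h import *
im=ctrl.snapshot("top")[165:315,190:390,::-1]
cv2.imwrite("pics/topf.png",cv2.resize(im,None,fx=4,fy=4,interpolation=cv2.INTER_CUBIC))
cv2.imwrite("pics/scf.png",ctrl.snapshot("scene")[:,:,::-1])
E
```

```text
(no output)
```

View pics/topf.png

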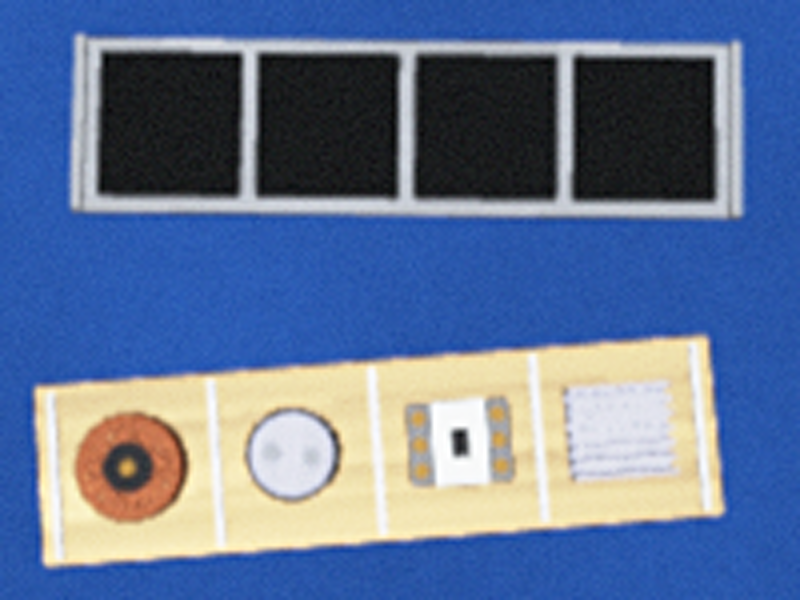

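View pics/scf.png

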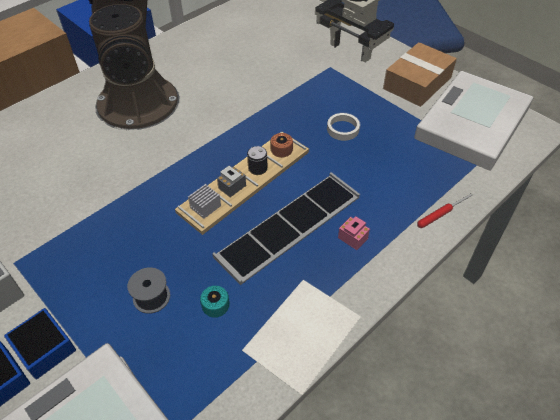

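The top crop shows all four parts upright and centred in the mirrored compartments: transformer (127,467), capacitor (291,454), contactor (461,443), heat sink (620,430). The tape roll and spool are unmoved. Handing in.

```bash
python3 -c "
from plant import ctrl
print(ctrl.close_job())"
```

```text
the job is handed in; nothing more can be done
None
```

The four parts stand upright and released in mirrored order on the line rack, left to right transformer, capacitor, contactor, heat sink; the tape roll and wire spool were left alone, and the job is handed in at about 31 s, with no verdict returned.

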